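# Slide the work board into its notches and bolt it

## Robot

A 6-joint arm with a two-finger parallel gripper is mounted at the origin on the work surface. World frame = base frame: x ahead of the robot, y to its left, z up, the work surface at z = 0. Lengths are in m, angles in rad, forces in N, time in s.
With the tool pointing down it reaches from about 0.35 to 0.775 m from the base axis. Payload 5.5 kg.
Tool frame: the origin (TCP) lies at the very end of the fingers, on their centre line; the grasp point (between the pads) lies 19 mm behind it (manip.grip_point_offset is the distance from the TCP to the grasp point, in m); z points along the fingers, y is the line along which they close (so a half turn about z gives the same grasp; the last joint's range is limited). The gripper opens to 85 mm and grips with 20 to 120 N. Pads are 22 mm wide; open, the fingers measure 114 mm over their backs; the gripper's body (76 mm by 85 mm) begins 54 mm behind the grasp point. The pads swing forward as they close: fully open they stand 13 mm farther back than shut.
Start: joints at [-1.243, 0.313, 0.046, 1.304, 0, 1.431], TCP at [0.259, -0.513, 0.231] pointing down, gripper open.
Joint ranges: [-2.76, 2.76], [-0.86, 1.69], [-1.03, 1.26], [-2.2, 2.34], [-1.47, 1.5], [-3.14, 3.14]. Speed limits (rad/s): [2.57, 2.57, 3.14, 3.14, 3.14, 3.14].

## Interface

Orientations are given as a unit quaternion [x, y, z, w].
In Python, from workcell import manip gives the robot as it stands.
- The arm moves only by the shell command python3 -m pendant 'ROWS' [FORCE]. ROWS is JSON, a list of rows, each a list of 7 numbers: the shift along the tool's x, y, z as a fraction of full scale, then the turn, a rotation vector about the tool's x, y, z as a fraction of full scale, then the opening, from 0 (shut) to 1 (fully open). A call has exactly 8 rows; each row shifts and turns the commanded pose from where the row before left it, along the tool's axes as they then stand; what a row does not reach is not made up. Full scale, the value 1, is 400 mm for a shift and 360 degrees for a turn. A row lasts 1/8 s, in which the tool goes at most 62.5 mm and 10.7 degrees, less where a joint would pass 70% of its speed; a pose out of reach is approached as far as the arm can. A call with a number of a shift or a turn outside -1 to 1 is refused whole. A call with a gripper value outside its range is refused whole. The fingers move at their own pace and stop on an object; FORCE is the grip in N (left out, the last holds). Time passes only in rows, so rows that do not move let the fingers close, or fill a call up. It gives the time, the measured TCP pose, the force, the opening and the grip force at its end, in the units of the state.
- manip.sense(): the state, without advancing time (a new reading comes with each control period).
- manip.snapshot(name): name is "side" or "top" or "wrist"; returns the picture (400x640x3 uint8, blue, green, red); there is no depth.
- manip.get_calibration(name): a dict with "camera_matrix" (3x3 intrinsics, pixels), "rvec" (rotation vector, rad) and "tvec" (3), from world to camera coordinates, as OpenCV has them; the wrist camera has in their place "T_tool_cam" (4x4, takes a point from camera to tool coordinates, whose origin is the TCP and whose axes are the flange's). Camera axes: x right, y down, z forward; pixel columns grow to the right and rows downward; lengths in m; the calibration is good to about 2 mm. A picture is of the moment at which its call begins: read the wrist's pose just before it. get_calibration takes no time and is no camera call.
- manip.sign_off(): hands the job in; it is judged then, once.
The state is a dict: "time_s": time; "joint_pos": joint angles; "qd": joint speeds; "joint_torque": joint torques, N m; "ee_pos": TCP position; "tool_rot": TCP orientation; "contact_force": force on the tool from outside, world axes, zero at the start; "torque": the same for the moment, N m; "finger_gap": finger opening in m; "grasp_force": force on a finger pad.
Only numpy, scipy, OpenCV 4.12 (cv2) and the standard library are available. Lean on these libraries where they do the work, as an engineer would, in place of code of your own. Each camera call takes 0.05 s, during which the arm holds its last target. There are 200 camera calls.

## Task

On the orthopaedic workshop's bench, push the plywood work board along the rails of its grey steel frame with a fingertip until you feel it drop into the locating notches, then push the bolt fully home over the board's front edge. Push only: do not pick up or tip the board, and leave the hammer, the pot and the cup where they are. Finish clear of everything.

Things in the scene. Friction and masses are not known exactly. Their poses are not given: they have to be found in the camera images.
- frame: Low steel fixture fixed to the bench; place and yaw vary. Origin: on the bench, midway between front and rear notches, on the centre line; x across, y along the rails the way the board must slide, z up (all in mm below). Base 170 x 455 x 5, y -220 to +235. Two rails at x = +-55, 20 wide, tops z = 27, y -220 to +125. Side guides at x = +-79, 4 thick, tops z = 40, leave the board 2 mm play each side.
- notches (a point): Point midway between the four notches, at rail-top height (frame 0, 0, 27). Each rail has two notches, centred at frame y = -85 and +85, 26 mm long along y, 9 mm deep (floor at z = 18). With the board's origin at about frame y = 0 both battens drop in and it stops hard against the notch walls, with 4 mm play either way.
- board: Loose plywood board, about 0.45 kg, 150 (x) x 220 (y) x 12 mm, on two cross battens 18 (y) x 10 mm high at its y = -85 and +85. Origin: middle of the board at the battens' underside; axes as the frame's. Its top is at its z = 22. Starts on the rail tops (origin at frame z = 27), 55 to 120 mm short, at frame y -120 to -55; in the notches its origin is at z = 18.
- board_rear (a point): Middle of the board's rear end, a flat upright face 150 mm wide, from 10 to 40 mm above the board's origin (board edge and a 16 mm thick wooden stop strip flush with it), 110 mm behind the origin; this point is 25 mm above the origin. Push here towards frame +y: it takes a few N, and below about 50 mm/s the board surely drops into the notches.
- end_block (a point): Top middle of the grey block that carries the bolt at the frame's +y end (frame 0, 170, 42): 48 mm wide, y +124 to +216, cheeks beside the bolt up to z = 52, and a strap over the bolt at y +124 to +134, top at z = 56.
- bolt (a joint): Flat steel bolt 32 x 80 (y) x 8 mm on the end block at frame z = 43 to 51; slides along frame -y over the board's front edge. In m: 0 = drawn back, 0.045 = home at its end stop; starts at 0 to 0.008. About 2.5 N of friction; stays where left. The board's top is at frame z = 40 in the notches, 49 when not dropped, and then it is in the bolt's way.
- bolt_knob (a point): Centre of the 20 mm ball on the bolt's upright post (14 mm thick), at frame x = 0, y = 190 mm minus the bolt's value, z = 76 mm. The post runs from z = 51 to the ball, whose top is at z = 86. Push it from its +y side, towards frame -y.
- hammer: Hammer lying on the bench on the robot's side of the frame, to be left alone. Origin under its middle, handle along its x.
- pot: Closed white plastic pot, 60 mm across, 70 mm tall, standing on the bench on the far side of the frame, to be left alone. Origin at the centre of its underside.
- cup: Terracotta cup, 72 mm across the rim, 70 mm tall, standing on the bench on the far side of the frame, to be left alone. Origin at the centre of its underside.

How it is judged:
By the outcome, as a careful person would: the job done as asked, in the order asked, and still so for the second after the job is handed in, with the robot touching nothing.
It also fails if it takes over 51 s, if anything falls off the work surface, if the arm or the gripper's body presses on something with over 40 N, if the wrist force passes 120 N, or if a joint passes its speed limit or range.

## Working session

There is one attempt and no reset: what is moved stays moved. The work goes in short steps, Python scripts to look and compute and a shell command to move; the robot and the scene stay as the last step left them, time stands still between calls to the robot, and variables do not carry over. Pictures are saved under pics/ and viewed, at most 10 in all, crops included, and the job is handed in when it is done.

```bash
ls; mkdir -p pics
python3 - <<'E'
from workcell import manip
import cv2
for n in("top","side"):
    cv2.imwrite(f"pics/{n}0.png",manip.snapshot(n))
s=manip.sense();print(s)
for n in("top","side","wrist"): print(manip.get_calibration(n))
E
```

```text
pics
{'time_s': 0.1, 'joint_pos': array([-1.24258595e+00,  3.13942806e-01,  4.50949580e-02,  1.30362597e+00,
        3.27001130e-05,  1.43115316e+00]), 'qd': array([-0.00188344, -0.00260072,  0.00343234,  0.000132  ,  0.00085354,
       -0.00052859]), 'joint_torque': array([ 3.81008009e-03, -4.81723845e+01,  2.99244493e+01,  1.27301386e-02,
       -1.32273021e-04, -1.83155583e-05]), 'ee_pos': array([ 0.25913572, -0.51277715,  0.23048907]), 'tool_rot': array([ 9.72763335e-01,  2.31799028e-01, -6.26856560e-05, -8.36562168e-04]), 'contact_force': array([-0.4855543 , -0.08366056,  0.09360107]), 'torque': array([-0.03407928, -0.023916  ,  0.00294955]), 'grasp_force': 0.0, 'finger_gap': 0.08524826232141404}
{'camera_matrix': array([[494.4364725 ,   0.        , 317.60935488],
       [  0.        , 494.4364725 , 198.64852773],
       [  0.        ,   0.        ,   1.        ]]), 'rvec': array([ 2.17280406, -2.16784067,  0.11979032]), 'tvec': array([1.62100793e-04, 6.00431995e-01, 8.06034811e-01])}
{'camera_matrix': array([[463.05756912,   0.        , 321.16853022],
       [  0.        , 463.05756912, 197.38513406],
       [  0.        ,   0.        ,   1.        ]]), 'rvec': array([ 2.30365971, -0.39801376,  0.18583913]), 'tvec': array([-0.56815148,  0.18042618,  0.82612887])}
{'camera_matrix': array([[326.18674812,   0.        , 313.26203583],
       [  0.        , 326.18674812, 201.64741407],
       [  0.        ,   0.        ,   1.        ]]), 'T_tool_cam': array([[-2.90856256e-04, -9.53765616e-01, -3.00551267e-01,
         7.61984409e-02],
       [ 9.99999779e-01, -4.56929148e-04,  4.82270862e-04,
        -6.31547598e-04],
       [-5.97304001e-04, -3.00551061e-01,  9.53765539e-01,
        -1.41621093e-01],
       [ 0.00000000e+00,  0.00000000e+00,  0.00000000e+00,
         1.00000000e+00]])}
```

View pics/top0.png

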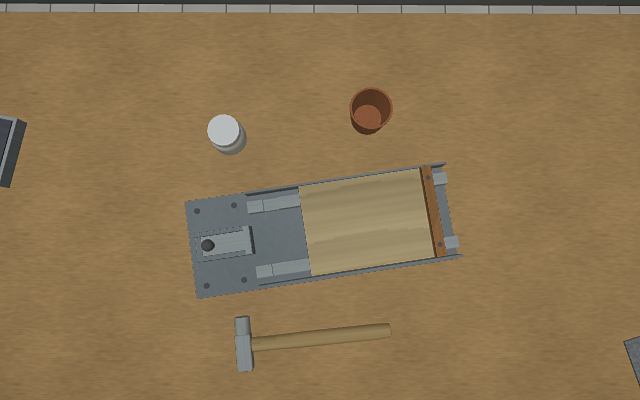

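View pics/side0.png

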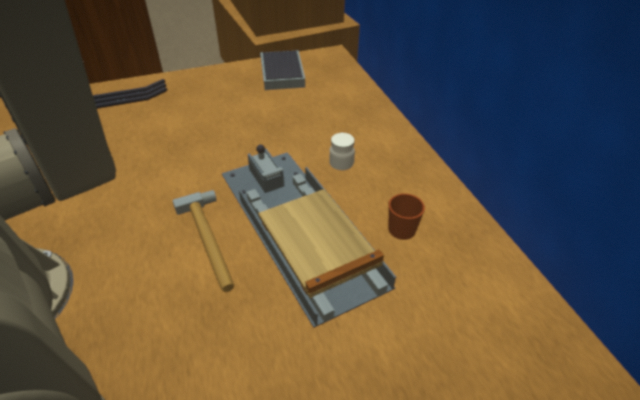

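The top view shows the frame with its +y end to the left (base corners about (185,202) and (197,298)), the knob near (207,245) and the brown strip at the board's rear near (433,212). The side view agrees. I'll enlarge the top view next.

Run:
```python
import cv2
i=cv2.imread("pics/top0.png")
a=cv2.resize(i[190:310,180:320],None,fx=4,fy=4,interpolation=cv2.INTER_CUBIC)
b=cv2.resize(i[150:280,405:470],None,fx=4,fy=4,interpolation=cv2.INTER_CUBIC)[:480]
import numpy as np
p=np.zeros((520,800,3),np.uint8);p[:480,:520]=a[:,:520];p[:480,540:800]=b
cv2.imwrite("pics/crop.png",p)
```

```text
(no output)
```

View pics/crop.png

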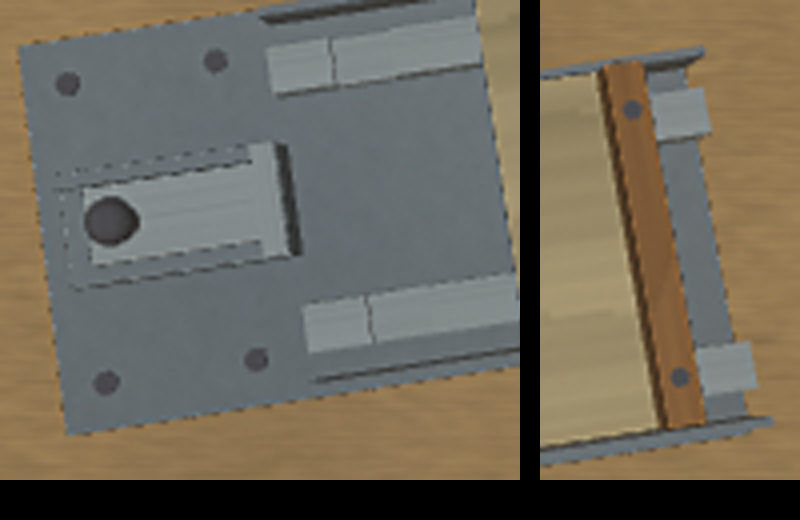

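The crop gives sharp corners for the base, rail ends, strap, strip edge and knob. I'll fit the frame pose from these.

```bash
cat > h.py <<'E'
import numpy as np,cv2,json
from workcell import manip
from scipy.spatial.transform import Rotation as R
from scipy.optimize import least_squares
C=manip.get_calibration("top")
def proj(P): return cv2.projectPoints(np.array(P,float),C["rvec"],C["tvec"],C["camera_matrix"],None)[0][:,0]
def toW(p,f):
    c,s=np.cos(f[2]),np.sin(f[2]);p=np.atleast_2d(p).astype(float)
    return np.c_[f[0]+c*p[:,0]-s*p[:,1],f[1]+s*p[:,0]+c*p[:,1],p[:,2]]
def toF(w,f):
    c,s=np.cos(f[2]),np.sin(f[2]);d=np.array(w[:2])-f[:2]
    return np.array([c*d[0]+s*d[1],-s*d[0]+c*d[1],w[2]])
def where():
    "TCP in frame mm, per-axis tool directions in frame"
    f=np.array(json.load(open("f.json")))
    s=manip.sense();r=R.from_quat(s["tool_rot"])
    t=R.from_euler("z",-f[2])*r
    print("t",round(s["time_s"],2),"tcp frame mm",(toF(s["ee_pos"],f)*1000).round(1),"tool x,y,z in frame",t.as_matrix().T.round(3).tolist(),"F",(R.from_euler("z",-f[2]).apply(s["contact_force"])).round(1),"gap",round(s["finger_gap"],3))
    return f,s,t
def rows_to(goal):
    f,s,t=where();d=np.array(goal)/1000-toF(s["ee_pos"],f)
    G=np.diag([1,-1,-1.])   # tool x=frame x, z down
    print("shift/0.4 in aligned axes",(G.T@d/.4).round(4),"now axes",(t.as_matrix().T@d/.4).round(4),"turn/2pi",((t.inv()*R.from_matrix(G)).as_rotvec()/2/np.pi).round(4))
E
python3 - <<'E'
from h import *
F=np.array([[85,235,5],[-85,235,5],[65,125,27],[45,125,27],[-45,125,27],[-65,125,27],[65,-220,27],[45,-220,27],[-45,-220,27],[-65,-220,27],[24,124,56]])/1e3
U=np.array([[184.75,201.5],[196.75,298.75],[246.75,201.75],[249.5,213.75],[255.75,266.75],[257,278],[446,172],[447.75,183.5],[457.75,235.75],[459.25,246.5],[248.75,225.75],[430.75,165.5],[446.5,256],[207.75,245.25]])
def res(v):
    b=np.array([[.075,v[3]-.11,.067],[-.075,v[3]-.11,.067],[0,.19-v[4],.076]])
    return (proj(toW(np.r_[F,b],v))-U).ravel()
o=least_squares(res,[.55,0,.15,-.09,0]);print(o.x.round(4));print(res(o.x).reshape(-1,2).round(1).tolist())
json.dump(list(o.x),open("f.json","w"))
f=o.x
print("board",f[3],"bolt",f[4]); print(toW([[0,f[3]-.11,.04],[0,.19,.076]],f))
rows_to([0,f[3]*1e3-110-55,130])
E
```

```text
[ 5.498e-01 -1.150e-02  1.535e-01 -7.480e-02  4.000e-04]
[[-0.4, -0.1], [-0.1, 0.5], [0.0, 0.2], [-1.1, -0.2], [-0.0, -0.3], [0.4, 0.4], [0.2, -0.1], [0.6, -0.2], [0.0, -0.3], [0.7, 0.7], [-0.4, -0.9], [-0.3, -0.3], [0.3, 0.5], [0.0, 0.1]]
board -0.07483974972675067 bolt 0.00044816784377126983
[[ 0.57804391 -0.19421479  0.04      ]
 [ 0.5207415   0.1762191   0.076     ]]
t 0.1 tcp frame mm [-363.9 -450.9  230.5] tool x,y,z in frame [[0.951, 0.309, 0.0], [0.309, -0.951, -0.002], [-0.0, 0.002, -1.0]] F [-0.5 -0.   0.1] gap 0.085
shift/0.4 in aligned axes [ 0.9096 -0.5277  0.2512] now axes [ 1.0282 -0.2201  0.2519] turn/2pi [-0.0003 -0.      0.05  ]
```

```bash
python3 -m pendant '[[0,0,0,0,0,0.025,0],[0,0,0,0,0,0.025,0],[0.12,-0.07,0,0,0,0,0],[0.12,-0.07,0,0,0,0,0],[0.12,-0.07,0,0,0,0,0],[0.12,-0.07,0,0,0,0,0],[0.12,-0.07,0,0,0,0,0],[0.12,-0.07,0,0,0,0,0]]' 40; python3 -c "
from h import *
rows_to([0,-240,48])"
```

```text
time_s: 1.1
ee_pos: [0.5193, -0.3017, 0.2309]
tool_rot: [0.997, 0.077, -0.0, -0.0]
contact_force: [0.6, -0.1, -0.7]
finger_gap: 0.0002
grasp_force: 0.0
t 1.1 tcp frame mm [ -74.5 -282.1  230.9] tool x,y,z in frame [[1.0, 0.0, -0.0], [0.0, -1.0, -0.0], [-0.0, 0.0, -1.0]] F [ 0.6 -0.2 -0.7] gap 0.0
shift/0.4 in aligned axes [ 0.1863 -0.1053  0.4572] now axes [ 0.1865 -0.1051  0.4572] turn/2pi [-0.      0.0001  0.    ]
```

```bash
python3 -m pendant '[[0.093,-0.05,0,0,0,0,0],[0.093,-0.055,0,0,0,0,0],[0,0,0.12,0,0,0,0],[0,0,0.12,0,0,0,0],[0,0,0.12,0,0,0,0],[0,0,0.08,0,0,0,0],[0,0,0.032,0,0,0,0],[0,0,0,0,0,0,0]]'; python3 -c "
from h import *
rows_to([0,-199.5,42]);cv2.imwrite('pics/w1.png',manip.snapshot('wrist'))"
```

```text
time_s: 2.1
ee_pos: [0.5848, -0.25, 0.0419]
tool_rot: [0.997, 0.077, -0.001, -0.0]
contact_force: [0.4, 0.4, 0.2]
finger_gap: 0.0002
grasp_force: 0.0
t 2.1 tcp frame mm [  -1.8 -241.1   41.9] tool x,y,z in frame [[1.0, 0.0, -0.001], [0.0, -1.0, -0.001], [-0.001, 0.001, -1.0]] F [0.4 0.4 0.2] gap 0.0
shift/0.4 in aligned axes [ 0.0046 -0.1039 -0.0003] now axes [ 0.0046 -0.1039 -0.0002] turn/2pi [-0.0002  0.0002  0.    ]
```

View pics/w1.png

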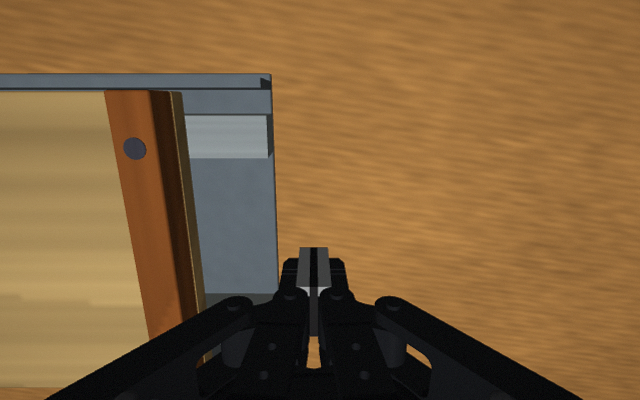

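The closed fingertip stands clear behind the strip (tip near (315,250), strip edge near x≈190). I'll approach and then push slowly.

```bash
python3 -m pendant '[[0.004,-0.035,0,0,0,0,0],[0,-0.035,0,0,0,0,0],[0,-0.011,0,0,0,0,0],[0,-0.011,0,0,0,0,0],[0,-0.011,0,0,0,0,0],[0,-0.011,0,0,0,0,0],[0,-0.011,0,0,0,0,0],[0,-0.011,0,0,0,0,0]]';python3 -c "from h import *
where()"
python3 -m pendant '[[0,-0.011,0,0,0,0,0],[0,-0.011,0,0,0,0,0],[0,-0.011,0,0,0,0,0],[0,-0.011,0,0,0,0,0],[0,-0.011,0,0,0,0,0],[0,-0.011,0,0,0,0,0],[0,-0.011,0,0,0,0,0],[0,-0.011,0,0,0,0,0]]';python3 -c "from h import *
where();cv2.imwrite('pics/t2.png',manip.snapshot('top'))"
```

```text
time_s: 3.15
ee_pos: [0.5787, -0.1967, 0.0426]
tool_rot: [0.997, 0.076, 0.0, 0.0]
contact_force: [0.1, -3.0, -0.4]
finger_gap: -0.0002
grasp_force: 1.7
t 3.15 tcp frame mm [   0.3 -187.4   42.6] tool x,y,z in frame [[1.0, -0.0, 0.0], [-0.0, -1.0, 0.001], [0.0, -0.001, -1.0]] F [-0.4 -3.  -0.4] gap -0.0
time_s: 4.15
ee_pos: [0.5732, -0.1613, 0.0426]
tool_rot: [0.997, 0.077, 0.0, 0.0]
contact_force: [0.5, -4.4, 1.1]
finger_gap: -0.0002
grasp_force: 2.0
t 4.15 tcp frame mm [   0.2 -151.6   42.6] tool x,y,z in frame [[1.0, 0.0, 0.0], [0.0, -1.0, 0.0], [0.0, -0.0, -1.0]] F [-0.2 -4.5  1.1] gap -0.0
```

```bash
python3 -m pendant '[[0,-0.01,0,0,0,0,0],[0,-0.01,0,0,0,0,0],[0,-0.009,0,0,0,0,0],[0,-0.009,0,0,0,0,0],[0,-0.009,0,0,0,0,0],[0,-0.009,0,0,0,0,0],[0,-0.007,0,0,0,0,0],[0,-0.007,0,0,0,0,0]]';python3 -c "from h import *
where();cv2.imwrite('pics/t3.png',manip.snapshot('top'))
i=cv2.imread('pics/t3.png');cv2.imwrite('pics/c3.png',cv2.resize(i[150:310,180:460],None,fx=2.8,fy=2.8))"
```

```text
time_s: 5.2
ee_pos: [0.5685, -0.1334, 0.0422]
tool_rot: [0.997, 0.077, -0.0, -0.0]
contact_force: [0.3, -2.7, 0.3]
finger_gap: 0.0
grasp_force: 1.7
t 5.2 tcp frame mm [-1.000e-01 -1.233e+02  4.220e+01] tool x,y,z in frame [[1.0, 0.0, -0.001], [0.0, -1.0, -0.0], [-0.001, 0.0, -1.0]] F [-0.1 -2.7  0.3] gap 0.0
```

View pics/c3.png

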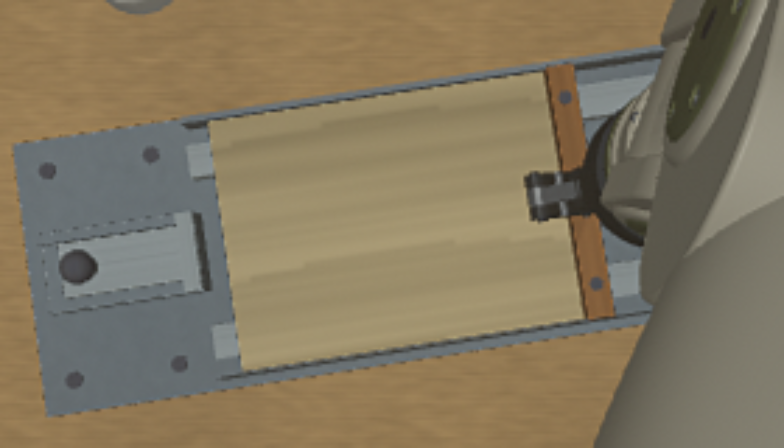

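The board has come most of the way: its front edge is near (225,245) in the crop and the rail ends still show ahead of it. The force is unchanged, so I'll keep pushing slowly.

```bash
python3 -m pendant '[[0,-0.004,0,0,0,0,0],[0,-0.004,0,0,0,0,0],[0,-0.004,0,0,0,0,0],[0,-0.004,0,0,0,0,0],[0,-0.004,0,0,0,0,0],[0,-0.004,0,0,0,0,0],[0,0,0,0,0,0,0],[0,0,0,0,0,0,0]]';python3 -c "from h import *
where();cv2.imwrite('pics/t4.png',manip.snapshot('top'))
i=cv2.imread('pics/t4.png');cv2.imwrite('pics/c4.png',cv2.resize(i[150:310,180:460],None,fx=2.8,fy=2.8))"
```

```text
time_s: 6.25
ee_pos: [0.5682, -0.1282, 0.0427]
tool_rot: [0.997, 0.075, 0.0, 0.004]
contact_force: [0.9, -14.6, -3.9]
finger_gap: 0.0
grasp_force: 7.1
t 6.25 tcp frame mm [   0.3 -118.1   42.7] tool x,y,z in frame [[1.0, -0.002, -0.0], [-0.002, -1.0, 0.007], [-0.0, -0.007, -1.0]] F [ -1.3 -14.5  -3.9] gap 0.0
```

The force rose to 14.5 N at a standstill, which fits the notch walls. I'll back off and check.

```bash
python3 -m pendant '[[0,0.03,0,0,0,0,0],[0,0.06,0,0,0,0,0],[0,0,-0.12,0,0,0,0],[0,0,-0.12,0,0,0,0],[0,0,-0.06,0,0,0,0],[-0.15,0,0,0,0,0,0],[-0.15,0,0,0,0,0,0],[-0.15,0,0,0,0,0,0]]';python3 -c "from h import *
rows_to([0,235,140]);cv2.imwrite('pics/t5.png',manip.snapshot('top'))
i=cv2.imread('pics/t5.png');cv2.imwrite('pics/c5.png',cv2.resize(i[150:310,180:460],None,fx=2.8,fy=2.8,interpolation=cv2.INTER_CUBIC))
f=np.array(json.load(open('f.json')))
for y in(-4,0,4):
  for z in (40,49): print(y,z,((proj(toW(np.array([[75,110+y,z],[-75,110+y,z],[75,-110+y,z+18],[-75,-110+y,z+18]])/1e3,f))-[180,150])*2.8).round(0).tolist())"
```

```text
time_s: 7.3
ee_pos: [0.3935, -0.188, 0.1626]
tool_rot: [0.997, 0.077, 0.0, -0.0]
contact_force: [-0.0, -0.4, 0.7]
finger_gap: -0.0001
grasp_force: 0.0
t 7.3 tcp frame mm [-181.4 -150.5  162.6] tool x,y,z in frame [[1.0, 0.001, 0.0], [0.001, -1.0, -0.0], [0.0, 0.0, -1.0]] F [-0.1 -0.4  0.7] gap -0.0
shift/0.4 in aligned axes [ 0.4535 -0.9637  0.0564] now axes [ 0.4541 -0.9633  0.0567] turn/2pi [-0.     -0.0001  0.0001]
-4 40 [[213.0, 122.0], [248.0, 373.0], [580.0, 63.0], [622.0, 317.0]]
-4 49 [[211.0, 120.0], [247.0, 374.0], [582.0, 61.0], [625.0, 317.0]]
0 40 [[207.0, 123.0], [242.0, 374.0], [573.0, 64.0], [616.0, 318.0]]
0 49 [[205.0, 121.0], [240.0, 375.0], [575.0, 62.0], [618.0, 318.0]]
4 40 [[200.0, 124.0], [235.0, 375.0], [566.0, 65.0], [609.0, 319.0]]
4 49 [[198.0, 122.0], [233.0, 376.0], [568.0, 63.0], [611.0, 319.0]]
```

View pics/c5.png

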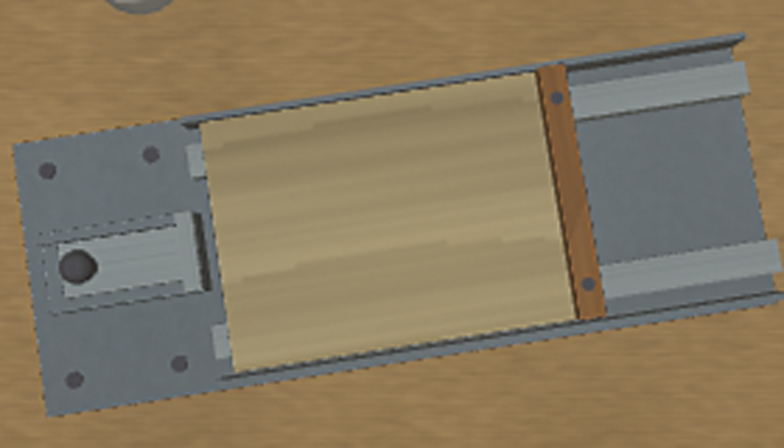

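The board's corners (201,124), (233,372), (566,65) and (606,317) match the prediction for y = +4, z = 40. So it is in the notches and against the walls. Next is the bolt.

```bash
python3 -m pendant '[[0.06,-0.125,0,0,0,0,0],[0.06,-0.125,0,0,0,0,0],[0.06,-0.125,0,0,0,0,0],[0.06,-0.125,0,0,0,0,0],[0.06,-0.125,0,0,0,0,0],[0.06,-0.125,0,0,0,0,0],[0.06,-0.125,0,0,0,0,0],[0.03,-0.11,0,0,0,0,0]]';python3 -c "from h import *
rows_to([0,240,72])"
```

```text
time_s: 8.35
ee_pos: [0.5191, 0.1988, 0.1627]
tool_rot: [0.994, 0.104, -0.002, -0.014]
contact_force: [-0.0, -1.4, -0.3]
finger_gap: -0.0001
grasp_force: 0.0
t 8.35 tcp frame mm [  1.8 212.6 162.7] tool x,y,z in frame [[0.998, 0.055, -0.0], [0.055, -0.998, -0.028], [-0.002, 0.028, -1.0]] F [-0.2 -1.4 -0.3] gap -0.0
shift/0.4 in aligned axes [-0.0045 -0.0685  0.2269] now axes [-0.0007 -0.0623  0.2287] turn/2pi [-0.0044  0.0002  0.0087]
```

```bash
python3 -m pendant '[[0,0,0,0,0,0,0],[0,0,0,0,0,0,0],[0,0,0,0,0,0,0],[0,0,0,0,0,0,0],[0,0,0,0,0,0,0],[0,0,0,0,0,0,0],[0,0,0,0,0,0,0],[0,0,0,0,0,0,0]]';python3 -c "from h import *
rows_to([0,240,72])"
```

```text
time_s: 9.35
ee_pos: [0.5181, 0.1968, 0.1629]
tool_rot: [0.995, 0.102, -0.002, -0.013]
contact_force: [-0.6, -0.3, -0.3]
finger_gap: 0.0004
grasp_force: 0.0
t 9.35 tcp frame mm [  0.6 210.7 162.9] tool x,y,z in frame [[0.999, 0.051, -0.0], [0.051, -0.998, -0.026], [-0.002, 0.026, -1.0]] F [-0.7 -0.2 -0.3] gap 0.0
shift/0.4 in aligned axes [-0.0014 -0.0732  0.2272] now axes [ 0.0024 -0.0671  0.2291] turn/2pi [-0.0042  0.0002  0.0081]
```

Correct the turn first, then shift and descend.

```bash
python3 -m pendant '[[0,0,0,-0.004,0,0.008,0],[0,-0.037,0,0,0,0,0],[0,-0.037,0,0,0,0,0],[0,0,0,0,0,0,0],[0,0,0.08,0,0,0,0],[0,0,0.08,0,0,0,0],[0,0,0.065,0,0,0,0],[0,0,0,0,0,0,0]]';python3 -c "from h import *
rows_to([0,212,72]);cv2.imwrite('pics/w6.png',manip.snapshot('wrist'))"
```

```text
time_s: 10.35
ee_pos: [0.5164, 0.1964, 0.0717]
tool_rot: [0.995, 0.102, -0.004, -0.013]
contact_force: [0.2, 0.0, -0.0]
finger_gap: -0.0001
grasp_force: 0.0
t 10.35 tcp frame mm [ -1.2 210.6  71.7] tool x,y,z in frame [[0.999, 0.051, -0.005], [0.051, -0.998, -0.027], [-0.007, 0.027, -1.0]] F [ 0.2  0.  -0. ] gap -0.0
shift/0.4 in aligned axes [ 0.003  -0.0034 -0.0007] now axes [ 0.0032 -0.0032 -0.0006] turn/2pi [-0.0043  0.0009  0.0081]
```

View pics/w6.png

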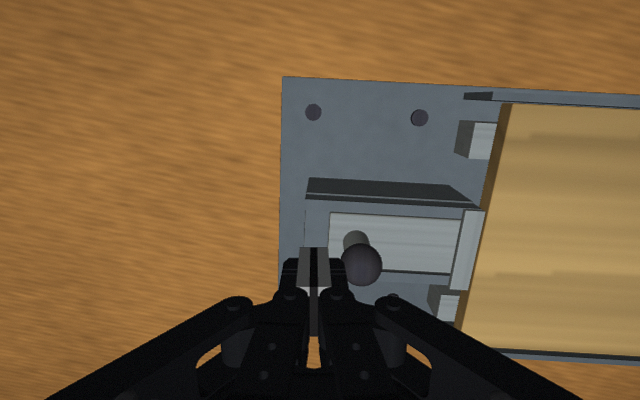

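The y shift and the turn did not happen, so a joint limit seems likely. The finger (tip near (313,255)) stands just behind the ball at (361,265) without touching it.

```bash
python3 -c "from h import *
print(manip.sense()['joint_pos'].round(3))"
```

```text
[ 0.203  0.37  -0.278  0.926  0.027  3.141]
```

Joint 6 is at its limit, but pushing towards -y moves away from it. The finger is already placed, so I'll push.

```bash
python3 -m pendant '[[0.003,0.013,0,0,0,0,0],[0,0.013,0,0,0,0,0],[-0.001,0.013,0,0,0,0,0],[-0.001,0.013,-0.001,0,0,0,0],[-0.001,0.013,0,0,0,0,0],[-0.001,0.013,-0.001,0,0,0,0],[-0.001,0.013,0,0,0,0,0],[0,0.008,0,0,0,0,0]]';python3 -c "from h import *
where()"
```

```text
time_s: 11.4
ee_pos: [0.5262, 0.1571, 0.0739]
tool_rot: [0.995, 0.102, -0.001, -0.013]
contact_force: [-1.0, 3.2, 5.5]
finger_gap: -0.0001
grasp_force: 2.5
t 11.4 tcp frame mm [  2.4 170.3  73.9] tool x,y,z in frame [[0.999, 0.05, 0.001], [0.05, -0.998, -0.027], [-0.001, 0.027, -1.0]] F [-0.5  3.3  5.5] gap -0.0
```

The push is going, but the tip is riding up the ball a little. I'll back off, lower it 7 mm and finish.

```bash
python3 -m pendant '[[-0.004,-0.02,0,0,0,0,0],[-0.002,-0.01,0,0,0,0,0],[0,0,0.018,0,0,0,0],[0,0,0,0,0,0,0],[0,0.02,0,0,0,0,0],[0,0.012,0,0,0,0,0],[0,0.008,0,0,0,0,0],[0,0.005,0,0,0,0,0]]';python3 -c "from h import *
where()"
```

```text
time_s: 12.4
ee_pos: [0.5231, 0.1549, 0.066]
tool_rot: [0.995, 0.103, -0.002, -0.018]
contact_force: [-3.8, 17.4, 1.7]
finger_gap: 0.0001
grasp_force: 9.2
t 12.4 tcp frame mm [ -0.9 168.5  66. ] tool x,y,z in frame [[0.999, 0.052, -0.001], [0.052, -0.998, -0.036], [-0.003, 0.036, -0.999]] F [-1.1 17.8  1.7] gap 0.0
```

```bash
python3 -m pendant '[[0,0.004,0,0,0,0,0],[0,0.003,0,0,0,0,0],[0,0,0,0,0,0,0],[0,0,0,0,0,0,0],[0,0,0,0,0,0,0],[0,0,0,0,0,0,0],[0,0,0,0,0,0,0],[0,0,0,0,0,0,0]]';python3 -c "from h import *
where()"; python3 -m pendant '[[-0.001,-0.02,0,0,0,0,0],[-0.002,-0.04,0,0,0,0,0],[0,0,-0.12,0,0,0,0],[0,0,-0.12,0,0,0,0],[-0.14,0,0,0,0,0,0],[-0.14,0,0,0,0,0,0],[-0.14,0,0,0,0,0,0],[0,0,0,0,0,0,0]]';python3 -c "from h import *
where();cv2.imwrite('pics/t7.png',manip.snapshot('top'))
i=cv2.imread('pics/t7.png');cv2.imwrite('pics/c7.png',cv2.resize(i[190:310,180:320],None,fx=5,fy=5,interpolation=cv2.INTER_CUBIC))
f=np.array(json.load(open('f.json')))
for b in (35,40,45): print(b,((proj(toW(np.array([[0,190-b,76]])/1e3,f))-[180,190])*5).round(0).tolist())"
```

```text
time_s: 13.4
ee_pos: [0.5231, 0.1547, 0.0661]
tool_rot: [0.994, 0.104, -0.002, -0.02]
contact_force: [-4.8, 21.6, 2.0]
finger_gap: 0.0002
grasp_force: 11.5
t 13.4 tcp frame mm [ -0.9 168.3  66.1] tool x,y,z in frame [[0.998, 0.055, -0.001], [0.055, -0.998, -0.04], [-0.003, 0.04, -0.999]] F [-1.4 22.1  2. ] gap 0.0
time_s: 14.4
ee_pos: [0.35, 0.1347, 0.1621]
tool_rot: [0.995, 0.102, -0.004, -0.013]
contact_force: [1.1, 1.0, -1.2]
finger_gap: -0.0001
grasp_force: 0.0
t 14.4 tcp frame mm [-175.1  175.1  162.1] tool x,y,z in frame [[0.999, 0.05, -0.004], [0.05, -0.998, -0.027], [-0.006, 0.026, -1.0]] F [ 1.3  0.8 -1.2] gap -0.0
35 [[247.0, 260.0]]
40 [[263.0, 258.0]]
45 [[278.0, 256.0]]
```

View pics/c7.png

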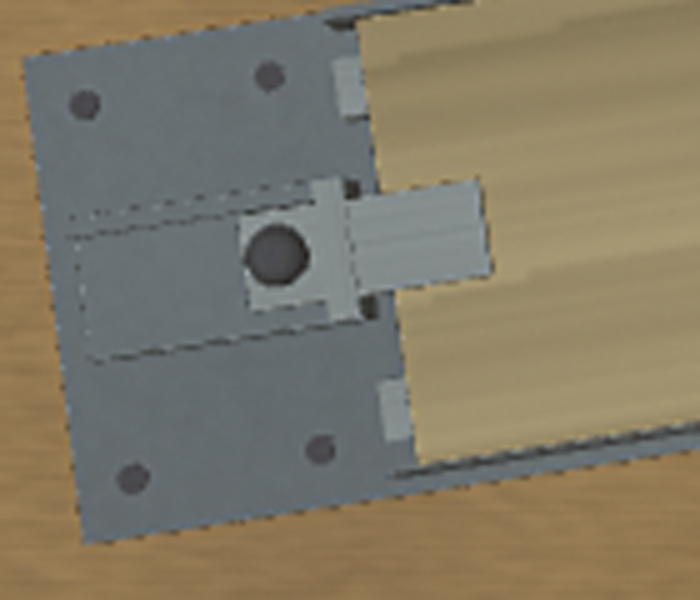

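The knob is at (276,255), where home predicts (278,256). The bolt lies over the board's front edge and its stop was felt at 22 N. The arm is clear.

```bash
python3 -c "
from workcell import manip
print(manip.sign_off())"
```

```text
the job is handed in; nothing more can be done
None
```

The board is down in the locating notches, the bolt is pushed home to its stop over the board's front edge, the arm is clear of everything, and the job was handed in at about 14.4 s.

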